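# Feed one brass disc and push it into the parts tray

### The arm

A 6-joint arm with a two-finger parallel gripper is mounted at the origin on the work surface. World frame = base frame: x ahead of the robot, y to its left, z up, the work surface at z = 0. Lengths are in m, angles in rad, forces in N, time in s.
With the tool pointing down it reaches from about 0.35 to 0.85 m from the base axis. Payload 8.1 kg.
Tool frame: the origin (TCP) lies midway between the tips of the shut fingers; the grasp point (between the pads) lies 19 mm behind it (robot.grip_point_offset is the distance from the TCP to the grasp point, in m); z points along the fingers, y is the line along which they close (so a half turn about z gives the same grasp; the last joint's range is limited). The gripper opens to 93 mm and grips with 3 to 60 N. Pads are 15 mm wide; open, the fingers measure 128 mm over their backs; the gripper's body (75 mm by 188 mm) begins 65 mm behind the grasp point.
Start: joints at [-1.355, 0.13, 1.488, -0, 1.523, -0.085], TCP at [0.178, -0.573, 0.219] pointing down, gripper open.
Joint ranges: [-2.96, 2.96], [-0.89, 2.26], [0.02, 2.5], [-1.34, 4.48], [0, 2.73], [-2.66, 2.66]. Speed limits (rad/s): [2.39, 2.39, 2.79, 3.14, 3.14, 3.14].

### API

Orientations are given as a rotation vector (axis times angle).
In Python, from plant import robot, read_camera, job gives the robot as it stands.
- The arm moves only by the shell command python3 -m inch 'ROWS' [FORCE]. ROWS is JSON, one flat list of numbers, 5 for each row, row after row: the shift along the world's x, y, z in mm, then the turn about the world's z in degrees, then the opening in per cent of the stroke, from 0 (shut) to 100 (fully open). In form: [dx, dy, dz, yaw, hand, dx, dy, dz, yaw, hand, ...]. A call has 1 to 10 rows; each row is the pose to reach, as a shift and turn from the pose commanded when the call began; what a row does not reach only later rows make up. A row lasts 1/12 s, in which the tool goes at most 41.7 mm and 7.16 degrees, less where a joint would pass 70% of its speed; a pose out of reach is approached as far as the arm can. A call with a gripper value outside its range is refused whole. The fingers move at their own pace and stop on an object; FORCE is the grip in N (left out, the last holds). Time passes only in rows, so rows that repeat a pose let the fingers close. It gives the time, the measured TCP pose, the force, the opening and the grip force at its end, in the units of the state.
- robot.read_state(): the state, without advancing time (a new reading comes with each control period).
- read_camera(name): name is "side" or "top" or "wrist"; returns a dict with "image" (420x560x3 uint8, blue, green, red), "K" (3x3 intrinsics, pixels), "extrinsics" (4x4, takes a point from world to camera coordinates); the wrist camera has in their place "mount" (4x4, takes a point from camera to tool coordinates, whose origin is the TCP and whose axes are the flange's). Camera axes: x right, y down, z forward; pixel columns grow to the right and rows downward; lengths in m; the calibration is good to about 2 mm. A picture is of the moment at which its call begins: read the wrist's pose just before it. There is no depth.
- job.close_job(): hands the job in; it is judged then, once.
The state is a dict: "t": time; "q": joint angles; "dq": joint speeds; "joint_torque": joint torques, N m; "tool_pos": TCP position; "orientation": TCP orientation; "force": force on the tool from outside, world axes, zero at the start; "wrist_torque": the same for the moment, N m; "opening": finger opening in m; "gripper_force": force on a finger pad.
Only numpy, scipy, OpenCV 4.12 (cv2) and the standard library are available. Lean on these libraries where they do the work, as an engineer would, in place of code of your own. Each camera call takes 0.05 s, during which the arm holds its last target. There are 200 camera calls.

### The job

Press the plunger of the disc feeder fully down once and let it come back up, so that a single brass disc slides out onto the apron. Then push that disc sideways off the apron with the fingertips so that it drops into the square wooden tray, not the round tin; do not lift it. Leave the other two discs in the magazine and do not disturb the other things on the table.

Things in the scene. Friction and masses are not known exactly. Their poses are not given: they have to be found in the camera images.
- feeder: disc feeder, fixed. Origin on the table under the magazine's centre; x points along the exit, y to its left, z up. Grey block 36 mm wide (y), x=-95 to +14 mm, deck 24 mm above the table; plunger at x=-70 mm. A full press pushes the lowest disc out along +x, to rest with its centre at about x=40 to 58, y=0 mm; as the plunger rises the stack drops, and another press would feed another disc
- magazine (a point): centre of the open top of the clear square magazine, 54 mm above the table, over the feeder's origin; outside 36 x 38 mm; holds three discs stacked flat on the deck, with an exit slot for one disc under its front wall
- apron (a point): point on the top of the apron where the disc comes out: x=+45, y=0 mm of the feeder, 24 mm above the table. The apron is a flat plate level with the deck, x=+14 to +76 mm, 48 mm wide (edges at y=+-24 mm, both sides open), with a lip 5 mm high across its far end (x=72 to 76 mm)
- plunger_top (a point): centre of the top face of the plunger's round steel cap, 30 mm across; 74 mm above the table when up, 48 mm when fully down
- plunger (a joint): plunger travel in m: 0 up, 0.026 fully down; the spring pushes back with about 5 N at the top and 9 N at the bottom, and brings it up when let go
- disc1_center (a point): centre of the lowest brass disc, the one that is fed: 26 mm across, 8 mm thick, 36 g (varies), lying flat; starts at x=0, y=0 of the feeder, 28 mm above the table
- disc2_center (a point): centre of the second disc, alike, on top of the first; it must stay in the magazine, where it drops by 8 mm
- disc3_center (a point): centre of the third disc, alike, top of the stack; it must stay in the magazine
- tray: square wooden tray, fixed, 70 x 70 mm outside, 16 mm high, walls 4 mm, floor 4 mm thick; origin at the centre of its underside on the table; same yaw as the feeder. It stands beside the apron, at x=+50 mm of the feeder and y=+52 or -52 mm (which side varies); its near wall is under the apron's overhanging edge
- tin: round steel tin, fixed, 70 mm across, 16 mm high, on the opposite side of the apron at x=+50 mm, y=-52 or +52 mm of the feeder; for scrap, not to be used
- mallet: boxwood mallet lying down, 200 mm long, 40 mm high, head 75 mm wide; loose, leave alone
- puller: two-legged steel gear puller lying flat, 155 x 100 mm, 14 mm high; loose, leave alone
- bell: nickel silver bell and striker on a wooden base 90 x 70 mm, 64 mm high; loose, leave alone
- caselid: cracked cream celluloid case lid, 130 x 85 mm, 9 mm high; loose, leave alone
- movement: music box movement (brass bedplate, cylinder and comb), 65 x 120 mm, 40 mm high; loose, leave alone
- oil: small amber oil bottle, 34 mm across, about 60 mm high; loose, leave alone
- driver: screwdriver lying down, 160 mm long; loose, leave alone
Not all that is in view belongs to the job. Of the things that look like the feeder, take the one that is nearest to the robot's base at the start.

How it is judged:
By the outcome, as a careful person would: the job done as asked, in the order asked, and still so for the second after the job is handed in, with the robot touching nothing.
It also fails if it takes over 38 s, if anything falls off the work surface, if the arm or the gripper's body presses on something with over 40 N, if the wrist force passes 120 N, or if a joint passes its speed limit or range.

## Working session

There is one attempt and no reset: what is moved stays moved. The work goes in short steps, Python scripts to look and compute and a shell command to move; the robot and the scene stay as the last step left them, time stands still between calls to the robot, and variables do not carry over. Pictures are saved under pics/ and viewed, at most 10 in all, crops included, and the job is handed in when it is done.

```bash
mkdir -p pics; cat > h.py <<'E'
import numpy as np, cv2
from plant import robot, read_camera, job
from scipy.spatial.transform import Rotation as R
def cam(name):
    s=robot.read_state(); c=read_camera(name)
    if name=="wrist":
        T=np.eye(4);T[:3,:3]=R.from_rotvec(s["orientation"]).as_matrix();T[:3,3]=s["tool_pos"]
        E=np.linalg.inv(T@np.array(c["mount"]))
    else: E=np.array(c["extrinsics"])
    return c["image"],np.array(c["K"]),E
def pt(px,z,K,E):
    d=E[:3,:3].T@np.linalg.solve(K,[px[0],px[1],1]); o=-E[:3,:3].T@E[:3,3]
    return o+d*(z-o[2])/d[2]
def proj(p,K,E):
    q=K@(E[:3,:3]@np.array(p)+E[:3,3]); return q[:2]/q[2]
E
python3 - <<'E'
from h import *
a=[cam(n) for n in("top","side")]
for n,(i,K,X) in zip(("top","side"),a): cv2.imwrite(f"pics/{n}.png",i); np.savez(n,K=K,E=X); print(n,-X[:3,:3].T@X[:3,3])
E
```

```text
top [0.39181717 0.06105368 1.43555009]
side [0.19056498 0.90095828 1.2526628 ]
```

View pics/top.png

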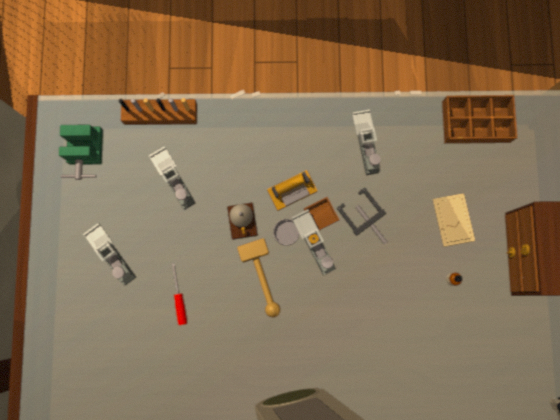

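View pics/side.png

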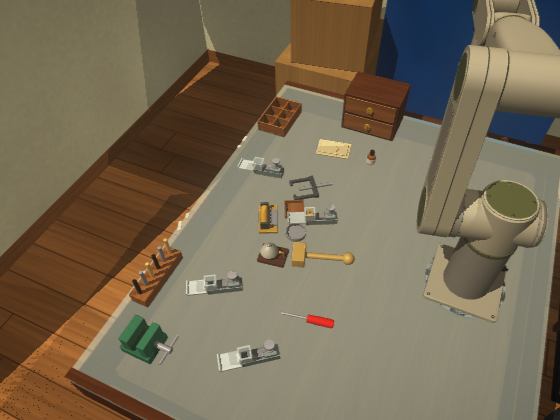

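Four things look like the feeder in the top view: (312,240), (171,178), (108,254) and (367,142). The robot's base is near the bottom centre, so (312,240) is nearest. It is also the only one with a tray (322,212), a tin (287,232) and brass discs. I'll check it in a close crop.

```bash
python3 - <<'E'
from h import *
i=cv2.imread("pics/top.png"); d=np.load("top.npz")
c=i[185:285,255:395]; cv2.imwrite("pics/crop.png",cv2.resize(c,None,fx=5.5,fy=5.5,interpolation=cv2.INTER_CUBIC))
for p in [(312,240),(171,178),(108,254),(367,142)]: q=pt(p,.03,d["K"],d["E"]); print(p,q.round(3),np.hypot(*q[:2]).round(3))
E
```

```text
(312, 240) [ 0.538 -0.027  0.03 ] 0.539
(171, 178) [0.706 0.341 0.03 ] 0.784
(108, 254) [0.507 0.5   0.03 ] 0.712
(367, 142) [ 0.798 -0.179  0.03 ] 0.818
```

View pics/crop.png

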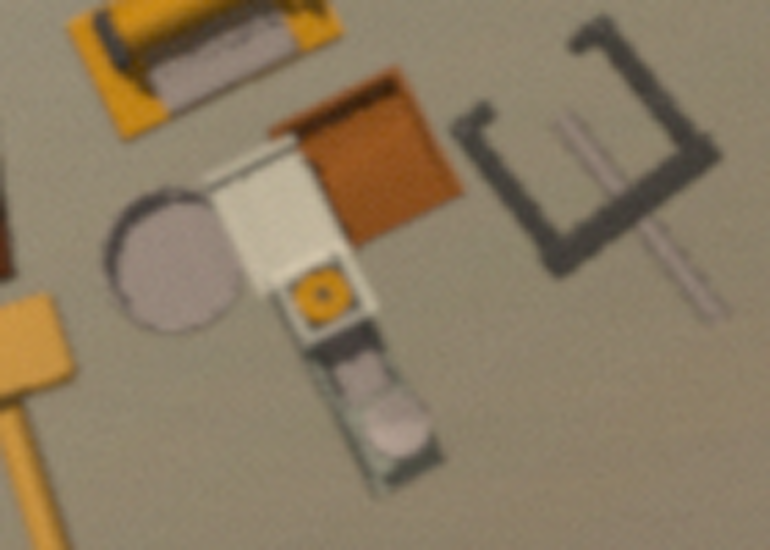

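The crop shows the right feeder. The cap is at crop (397,423), the magazine with its discs at (323,296), and the apron at (285,215). The tray is on the feeder's right (-y) and the tin on its left. Next I compute the poses.

```bash
python3 - <<'E'
from h import *
d=np.load("top.npz");K,E=d["K"],d["E"]
f=lambda u,v,z:pt((255+(u+.5)/5.5-.5,185+(v+.5)/5.5-.5),z,K,E)
cap=f(397,423,.074);mag=f(325,297,.054);disc=f(322,295,.048);lip=(f(205,180,.029)+f(295,137,.029))/2
a=lip-cap;print(cap,mag,disc,lip,"len cap-lip (146)",np.hypot(*a[:2]),np.degrees(np.arctan2(a[1],a[0])))
b=mag-cap;print("cap-mag (70)",np.hypot(*b[:2]),np.degrees(np.arctan2(b[1],b[0])))
s=robot.read_state();print(s["tool_pos"],s["opening"],R.from_rotvec(s["orientation"]).as_matrix().round(2),s["t"])
E
```

```text
[ 0.47914484 -0.06027534  0.074     ] [ 0.5389673  -0.03013414  0.054     ] [ 0.54055452 -0.02915517  0.048     ] [0.60801268 0.00243531 0.029     ] len cap-lip (146) 0.1433162445998645 25.948831346601853
cap-mag (70) 0.06698670584898551 26.74098094125479
[ 0.17769887 -0.57254151  0.21770131] 0.09296562383545023 [[ 0.96  0.3  -0.  ]
 [ 0.3  -0.96  0.  ]
 [ 0.   -0.   -1.  ]] 0.1
```

```bash
python3 -m inch '[301,513,-20,-81,0,301,513,-20,-81,0,301,513,-20,-81,0,301,513,-20,-81,0,301,513,-20,-81,0,301,513,-20,-81,0,301,513,-20,-81,0,301,513,-20,-81,0,301,513,-20,-81,0,301,513,-20,-81,0]'; python3 - <<'E'
from h import *
s=robot.read_state();t=s["tool_pos"];y=R.from_rotvec(s["orientation"]).as_matrix()[:,1]
print((np.array([.479,-.060,.2])-t)*1000,"yaw to go",(26.3-180-np.degrees(np.arctan2(y[1],y[0]))))
E
```

```text
t: 0.93
tool_pos: [0.3737, -0.2397, 0.2055]
orientation: [-2.856, 1.309, 0.0]
force: [-0.0, 1.1, 0.3]
opening: 0.0306
gripper_force: 0.0
[105.25327236 179.71199723  -5.4533886 ] yaw to go -14.469006861669499
```

```bash
python3 -m inch '[95,165,-5,-11,0,95,165,-5,-11,0,95,165,-5,-11,0,95,165,-5,-11,0,95,165,-5,-11,0,95,165,-5,-11,0,95,165,-5,-11,0,95,165,-5,-11,0]'; python3 - <<'E'
from h import *
i,K,E=cam("wrist"); cv2.imwrite("pics/w1.png",i); np.savez("w1",K=K,E=E)
s=robot.read_state();t=s["tool_pos"];y=R.from_rotvec(s["orientation"]).as_matrix()[:,1]
print(t,(26.3-180-np.degrees(np.arctan2(y[1],y[0]))))
u=np.array([np.cos(.459),np.sin(.459)]);o=np.array([.4791,-.0603])+.07*u
print("cap",proj([.479,-.060,.074],K,E),"mag",proj([*o,.054],K,E),"apron",proj([*(o+.045*u),.024],K,E))
E
```

```text
t: 1.6
tool_pos: [0.468, -0.0767, 0.2004]
orientation: [2.722, -1.567, -0.001]
force: [0.2, -0.2, -0.1]
opening: 0.0001
gripper_force: 0.0
[ 0.46792274 -0.07719033  0.2005005 ] -3.753392401044863
cap [263.4594884  215.09284749] mag [195.79459479 204.72548477] apron [161.87751047 195.05702419]
```

View pics/w1.png

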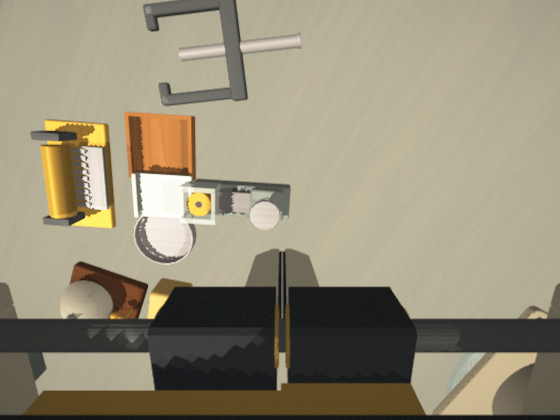

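In the wrist view the cap is at (265,214), the magazine's top at (198,204) and the tray at (160,145). All agree with the predictions to about 2 px.

```bash
python3 - <<'E'
from h import *
d=np.load("w1.npz");K,E=d["K"],d["E"]
c=pt((265,214.5),.074,K,E);m=pt((199,204.5),.048,K,E);b=m-c
print(c,m,np.hypot(*b[:2]),np.degrees(np.arctan2(b[1],b[0])))
s=robot.read_state();print((c-s["tool_pos"])*1000)
E
```

```text
[ 0.47800944 -0.06126214  0.074     ] [ 0.53971601 -0.02893714  0.048     ] 0.06966065378703791 27.64781141318243
[  10.08670649   15.92818113 -126.50049932]
```

```bash
python3 -m inch '[10.5,16,-35,-3.4,0,10.5,16,-70,-3.4,0,10.5,16,-100,-3.4,0,10.5,16,-120,-3.4,0,10.5,16,-120,-3.4,0,10.5,16,-128,-3.4,0,10.5,16,-134,-3.4,0,10.5,16,-140,-3.4,0,10.5,16,-146,-3.4,0,10.5,16,-149,-3.4,0]'
```

```text
t: 2.48
tool_pos: [0.4797, -0.0617, 0.0536]
orientation: [2.673, -1.65, 0.003]
force: [-6.0, -0.3, 7.8]
opening: 0.0006
gripper_force: 4.3
```

```bash
python3 -m inch '[0,0,-2,0,0,0,0,-4,0,0,0,0,-5,0,0,0,0,-5,0,0,0,0,-5,0,0]'
```

```text
t: 2.9
tool_pos: [0.4797, -0.0617, 0.0491]
orientation: [2.673, -1.65, 0.003]
force: [-6.4, -0.1, 7.9]
opening: 0.0004
gripper_force: 4.0
```

```bash
python3 -m inch '[0,0,-1,0,0,0,0,-2,0,0,0,0,-3,0,0,0,0,-3,0,0,0,0,-3,0,0]'
```

```text
t: 3.32
tool_pos: [0.4802, -0.0618, 0.0481]
orientation: [2.673, -1.65, 0.004]
force: [-14.9, 1.7, 25.5]
opening: 0.0005
gripper_force: 13.3
```

It has bottomed out: the force jumped to 25 N at z=48 mm. I lift straight up and look.

```bash
python3 -m inch '[0,0,6,0,0,0,0,14,0,0,0,0,24,0,0,0,0,36,0,0,0,0,65,0,0,0,0,100,0,0,0,0,130,0,0,0,0,150,0,0,0,0,150,0,0,0,0,150,0,0]'; python3 - <<'E'
from h import *
i,K,E=cam("wrist"); np.savez("w2",K=K,E=E)
cv2.imwrite("pics/w2.png",cv2.resize(i[100:300,90:320],None,fx=3,fy=3,interpolation=cv2.INTER_CUBIC))
print(robot.read_state()["tool_pos"])
E
```

```text
t: 4.15
tool_pos: [0.4803, -0.0609, 0.1964]
orientation: [-2.672, 1.648, -0.007]
force: [0.9, -0.5, -0.7]
opening: 0.0003
gripper_force: 0.0
[ 0.47924006 -0.06062419  0.19448836]
```

View pics/w2.png

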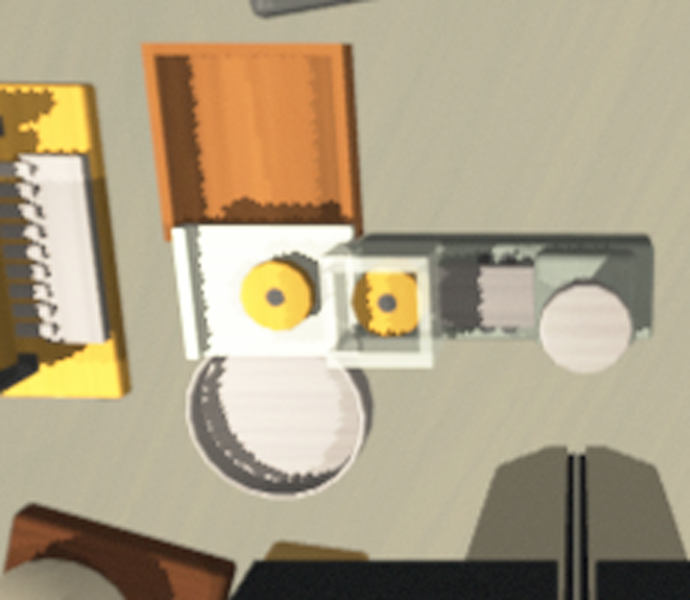

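A disc now lies on the apron at crop (276,296), the stack is still in the magazine at (387,302), and the plunger is back up at (585,327). The tray is at the top of the crop and the tin below.

```bash
python3 - <<'E'
from h import *
d=np.load("w2.npz");K,E=d["K"],d["E"]
f=lambda u,v,z:pt((90+(u+.5)/3-.5,100+(v+.5)/3-.5),z,K,E)
D=f(276,296,.032);c=f(585,327,.074);m=f(387,302,.040)
A=[f(190,357,.024),f(172,228,.029),f(353,226,.024)]
th=np.radians(26.7);x=np.array([np.cos(th),np.sin(th)]);y=np.array([-x[1],x[0]])
print("disc",D,"cap",c,"mag",m)
o=c[:2]+.07*x
for p in (D,m,*A): print("feeder",(p[:2]-o)@x*1000,(p[:2]-o)@y*1000)
t=robot.read_state()["tool_pos"]
# start: 32 mm to +y side of the disc; end: TCP at feeder y ~ -22
xd=(D[:2]-o)@x
for yy in (.034,.0,-.018,-.024): print(yy,((o+xd*x+yy*y)-t[:2])*1000)
print(t)
E
```

```text
disc [ 0.5763943  -0.01115695  0.032     ] cap [ 0.47822346 -0.06080776  0.074     ] mag [ 0.53952894 -0.02947749  0.04      ]
feeder 40.012079762239686 0.2465901698430302
feeder -1.1541505932770981 0.4438551957079754
feeder 76.77284711881067 25.569429990463522
feeder 75.51932651809854 -23.7012094784593
feeder 12.745258362287235 -23.554997744756907
0.034 [81.9881935  79.62156859]
0.0 [97.26503945 49.24694139]
-0.018 [105.35278143  33.1662564 ]
-0.024 [108.04869542  27.80602807]
[ 0.47924006 -0.06062419  0.19448836]
```

```bash
python3 -m inch '[30,28,0,0,0,58,56,0,0,0,84,80.5,0,0,0,84,80.5,-30,0,0,84,80.5,-65,0,0,84,80.5,-100,0,0,84,80.5,-130,0,0,84,80.5,-140,0,0,84,80.5,-140,0,0,84,80.5,-140,0,0]'; python3 - <<'E'
from h import *
print(robot.read_state()["tool_pos"],robot.read_state()["force"])
i,K,E=cam("wrist"); cv2.imwrite("pics/w3.png",i)
E
```

```text
t: 5.03
tool_pos: [0.5624, 0.02, 0.0536]
orientation: [2.673, -1.649, -0.002]
force: [0.4, -0.3, -0.1]
opening: 0.001
gripper_force: 0.0
[0.56236792 0.01995033 0.05360243] [ 0.38013167 -0.28840034 -0.05091885]
```

View pics/w3.png

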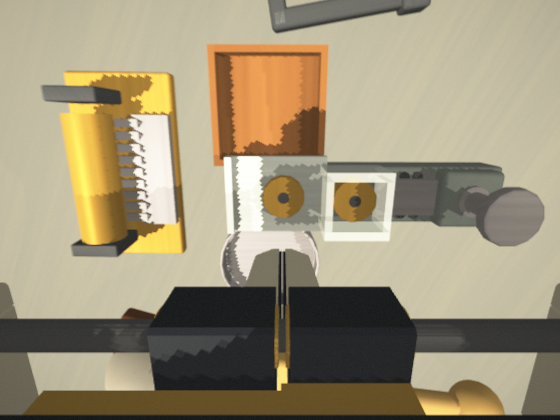

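The disc is at (283,197), in line with the fingers' centre (281,255), clear of the magazine wall. The tray is straight behind it at (268,105). I descend and push toward it.

```bash
python3 -m inch '[0,0,-16,0,0,0,0,-26,0,0,0,0,-26,0,0,2.2,-4.5,-26,0,0,4.5,-8.9,-26,0,0,6.7,-13.4,-26,0,0,9,-17.9,-26,0,0,11.2,-22.3,-26,0,0,13.5,-26.8,-26,0,0,15.7,-31.3,-26,0,0]'; python3 -m inch '[2.2,-4.5,0,0,0,4.5,-8.9,0,0,0,6.7,-13.4,0,0,0,9,-17.9,0,0,0,9,-17.9,0,0,0,9,-17.9,0,0,0]'; python3 - <<'E'
from h import *
i,K,E=cam("wrist"); cv2.imwrite("pics/w4.png",i)
E
```

```text
t: 5.92
tool_pos: [0.579, -0.0119, 0.0279]
orientation: [-2.674, 1.649, -0.0]
force: [-0.2, -0.2, 0.3]
opening: 0.0004
gripper_force: 0.2
t: 6.42
tool_pos: [0.5888, -0.0298, 0.0288]
orientation: [-2.673, 1.649, -0.003]
force: [-0.4, 1.0, 5.7]
opening: 0.0008
gripper_force: 2.6
```

View pics/w4.png

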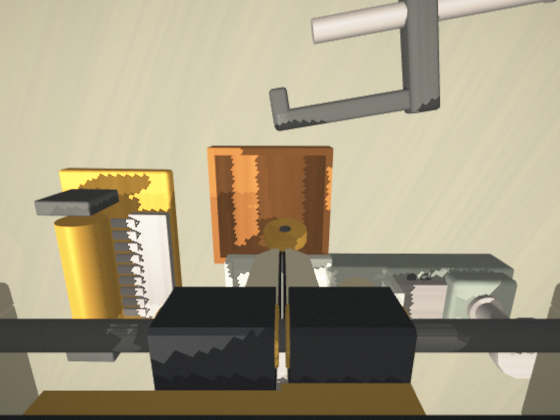

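The disc (285,233) is tipping over the apron's edge under the fingertips, with 5.7 N upward on the tool. I ease up a little while still moving outward so it slides free.

```bash
python3 -m inch '[1,-2,1,0,0,2.2,-4.5,2,0,0,3.6,-7,3,0,0,4.5,-9,4,0,0,4.5,-9,4,0,0,4.5,-9,4,0,0]'; python3 - <<'E'
from h import *
i,K,E=cam("wrist"); cv2.imwrite("pics/w5.png",cv2.resize(i[120:300,160:370],None,fx=3,fy=3,interpolation=cv2.INTER_CUBIC))
E
```

```text
t: 6.97
tool_pos: [0.592, -0.0385, 0.0316]
orientation: [2.674, -1.649, -0.0]
force: [0.0, 0.1, -0.8]
opening: 0.0003
gripper_force: 0.0
```

View pics/w5.png

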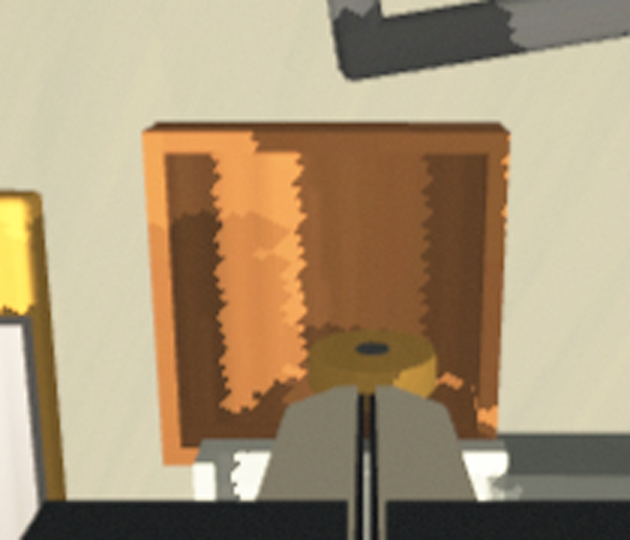

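The disc now seems to lie in the tray (crop 372,362) and the force is about zero. I lift straight up, back off and check.

```bash
python3 -m inch '[0,0,15,0,0,0,0,45,0,0,0,0,85,0,0,0,0,125,0,0,-10,20,140,0,0,-20,40,140,0,0,-31,62,140,0,0,-31,62,140,0,0,-31,62,140,0,0,-31,62,140,0,0]'; python3 - <<'E'
from h import *
i,K,E=cam("wrist"); np.savez("w6",K=K,E=E); cv2.imwrite("pics/w6.png",cv2.resize(i[60:280,100:380],None,fx=2.7,fy=2.7,interpolation=cv2.INTER_CUBIC))
E
```

```text
t: 7.85
tool_pos: [0.5611, 0.0236, 0.1716]
orientation: [2.674, -1.648, 0.0]
force: [0.4, -0.5, -0.4]
opening: 0.0004
gripper_force: 0.0
```

View pics/w6.png

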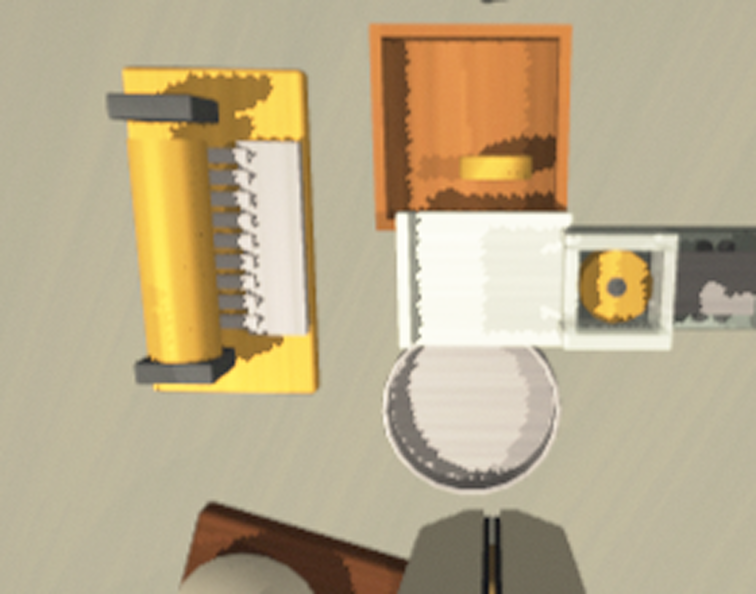

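The disc is in the tray but stands on its rim, seen as a strip at crop (495,167). It would be better lying flat, so I measure whether it is stationary and where it is.

```bash
cat > m.py <<'E'
from h import *
def meas():
    i,K,E=cam("wrist")
    th=np.radians(26.7);x=np.array([np.cos(th),np.sin(th)]);y=np.array([-x[1],x[0]]);o=np.array([.4784,-.0608])+.07*x
    poly=np.array([proj([*(o+a*x+b*y),.01],K,E) for a,b in((.022,-.028),(.078,-.028),(.078,-.08),(.022,-.08))]).astype(np.int32)
    m=np.zeros(i.shape[:2],np.uint8);cv2.fillPoly(m,[poly],255)
    h=cv2.cvtColor(i,cv2.COLOR_BGR2HSV); k=cv2.inRange(h,(18,90,90),(35,255,255))&m
    n,l,st,c=cv2.connectedComponentsWithStats(k)
    if n<2: print("none");return
    j=1+np.argmax(st[1:,4]);print(st[j],c[j])
    for z in (.012,.03):
        X,Y,W,H=st[j,:4]
        for p in ((X,Y),(X+W-1,Y+H-1),tuple(c[j])):
            q=pt(p,z,K,E)[:2]-o;print(z,(q@x*1000).round(1),(q@y*1000).round(1))
    t=robot.read_state()["tool_pos"];print("tcp feeder",(t[:2]-o)@x*1000,(t[:2]-o)@y*1000,t[2])
meas()
E
python3 -m inch '[0,0,0,0,0,0,0,0,0,0,0,0,0,0,0,0,0,0,0,0,0,0,0,0,0,0,0,0,0,0]'; python3 m.py
```

```text
t: 8.4
tool_pos: [0.5611, 0.0236, 0.1717]
orientation: [2.674, -1.649, -0.0]
force: [0.6, -0.3, 0.6]
opening: 0.0006
gripper_force: 0.0
[270 117  27  10 231] [282.94805195 121.74891775]
0.012 53.7 -43.3
0.012 28.1 -34.8
0.012 41.0 -38.8
0.03 53.1 -43.2
0.03 28.9 -35.2
0.03 41.1 -39.0
tcp feeder 41.879893997629544 38.30849208716116 0.17178712614148967
```

The disc is stationary and upright, at feeder x≈41, y≈-39 (tray inside -21 to -83), with its top at 30 mm. I will tip it over onto the tray's free floor with a light push near the top from the apron side.

```bash
python3 -m inch '[13,-26,0,0,0,26,-52,0,0,0,26,-52,-35,0,0,26,-52,-70,0,0,26,-52,-105,0,0,26,-52,-130,0,0,26,-52,-145,0,0,26,-52,-145,0,0,26,-52,-145,0,0]'; python3 -m inch '[1.3,-2.7,0,0,0,2.7,-5.4,0,0,0,4,-8,0,0,0,5.4,-10.7,0,0,0,6.7,-13.4,0,0,0,8,-16,0,0,0,8,-16,0,0,0,8,-16,0,0,0]'; python3 -m inch '[0,0,15,0,0,0,0,45,0,0,0,0,85,0,0,0,0,125,0,0,-10,20,145,0,0,-20,40,145,0,0,-31,62,145,0,0,-31,62,145,0,0,-31,62,145,0,0,-31,62,145,0,0]'; python3 m.py
```

```text
t: 9.2
tool_pos: [0.5869, -0.0282, 0.0264]
orientation: [2.674, -1.649, -0.001]
force: [0.3, 0.1, 0.4]
opening: 0.0003
gripper_force: 0.0
t: 9.87
tool_pos: [0.5952, -0.0444, 0.0268]
orientation: [-2.674, 1.649, -0.0]
force: [0.4, -0.5, 1.1]
opening: 0.0007
gripper_force: 0.0
t: 10.7
tool_pos: [0.5641, 0.0176, 0.1716]
orientation: [2.674, -1.648, 0.0]
force: [0.4, -0.6, 0.3]
opening: 0.0007
gripper_force: 0.0
[270  97  27  28 574] [283.19337979 110.23344948]
0.012 53.6 -68.6
0.012 28.2 -43.5
0.012 40.8 -56.4
0.03 53.0 -67.5
0.03 29.0 -43.8
0.03 40.9 -56.0
tcp feeder 41.73104753567727 31.15618566768072 0.17151669165363154
```

The disc now shows as a round 27×28 px blob, so it lies flat inside the tray. One last look before I hand in.

```bash
python3 - <<'E'
from h import *
i,K,E=cam("wrist"); cv2.imwrite("pics/w7.png",i); print(robot.read_state()["force"])
E
```

```text
[-0.85229178 -0.40360665 -0.49352271]
```

View pics/w7.png

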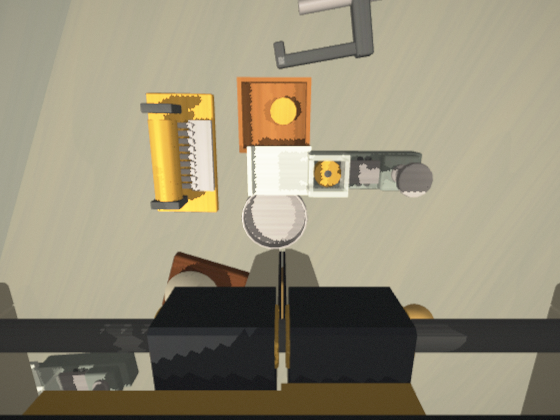

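The disc lies flat in the tray at (283,111). The apron is empty, the stack is in the magazine at (328,174), and the plunger is up at (414,180).

```bash
python3 -c "
from plant import job
print(job.close_job())"
```

```text
the job is handed in; nothing more can be done
None
```

I fed one brass disc with a single full press and pushed it off the apron into the wooden tray; it landed on its rim, so I tipped it flat with a fingertip, then handed the job in at about 11 s with the remaining discs still in the magazine.

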